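Find and set the proud seat of a printing nest

ROBOT

A 7-joint arm with a two-finger parallel gripper is mounted at the origin on the work surface. World frame = base frame: x ahead of the robot, y to its left, z up, the work surface at z = 0. Lengths are in mm, angles in rad, forces in N, time in s.
With the tool pointing down it reaches from about 425 to 1025 mm from the base axis. Payload 9.4 kg.
Tool frame: the origin (TCP) lies at the very end of the fingers, on their centre line; the grasp point (between the pads) lies 19 mm behind it; z points along the fingers, y is the line along which they close (so a half turn about z gives the same grasp; the last joint's range is limited). The gripper opens to 93 mm and grips with 3 to 60 N. Pads are 15 mm wide; open, the fingers measure 128 mm over their backs; the gripper's body (75 mm by 188 mm) begins 65 mm behind the grasp point.
Start: joints at [-1.186, 0.599, -0.003, 1.599, 0.002, 0.943, -0.08], TCP at [323.035, 649.055, 218.618] pointing down, gripper open.
Joint ranges: [-2.57, 2.57], [-0.35, 1.97], [-1.29, 1.29], [0.11, 2.56], [-1.05, 4.19], [0.11, 1.86], [-2.63, 2.63]. Speed limits (rad/s): [2.22, 2.22, 3.01, 3.01, 3.14, 3.14, 3.14].

INTERFACE

Orientations are given as a 3x3 rotation matrix whose columns are the frame's x, y, z axes.
In Python, from rig import * gives the robot as it stands.
- The arm moves only by the shell command python3 -m crank 'ROWS' [OPENING] [FORCE]. ROWS is JSON, a list of rows, each a list of 6 numbers: the shift along the tool's x, y, z normalised to -1 to 1, where 1 is 0.3 m, then the turn, a rotation vector about the tool's x, y, z normalised to -1 to 1, where 1 is pi/4 rad. A call has 1 to 10 rows; each row shifts and turns the commanded pose from where the row before left it, along the tool's axes as they then stand; what a row does not reach is not made up. A row lasts 1/8 s, in which the tool goes at most 62.5 mm and 10.7 degrees, less where a joint would pass 70% of its speed; a pose out of reach is approached as far as the arm can. A call with a number of a shift or a turn outside -1 to 1 is refused whole. A call with a gripper value outside its range is refused whole. OPENING is the opening, from -1 (shut) to 1 (fully open), set as the call begins (- or left out, the last holds). The fingers move at their own pace and stop on an object; FORCE is the grip in N (left out, the last holds). Time passes only in rows, so rows that do not move let the fingers close. It gives the time, the measured TCP pose, the force, the opening and the grip force at its end, in the units of the state.
- get_state(): the state, without advancing time (a new reading comes with each control period).
- grab_frame(name): name is "side" or "top" or "wrist"; returns the picture (480x640x3 uint8, red, green, blue); there is no depth.
- calibration(name): a dict with "vfov" (degrees; the focal length in pixels is half the picture's height over the tangent of half this angle, whatever the lens; pixels are square), "cx", "cy" (the principal point, pixels), "k1" (the pictures are not rectified: a ray, as slopes to the right and down, at radius r is drawn at 1 + k1 r^2 times it, then the intrinsics apply), "T" (4x4, takes a point from camera to world coordinates). Camera axes: x right, y down, z forward; pixel columns grow to the right and rows downward; lengths in mm; the calibration is good to about 2 mm. A picture is of the moment at which its call begins: read the wrist's pose just before it. calibration takes no time and is no camera call; for the wrist camera it gives the pose at the moment of the call.
- finish_job(): hands the job in; it is judged then, once.
Trained networks look in the newest picture that a camera, given by its name, has taken for a name from the list of things; names that differ only in an ending like _2 or _b are one class to them, and where a whole thing is asked for, a point or a joint stands for the part that bears it (a point fixed in the world has none). Each returns a list of dicts, best first, with "conf" (0 to 1); they miss things now and then, are a little off and sometimes report something else, mostly with a low value. They report only what shows in the picture. A call takes as long as a camera call.
- boxes_of(thing, camera): "centre" ([x, y, z] in mm, in world coordinates, good to about 4 mm: the middle of the surface that is visible of it).
- regions_of(thing, camera): "pixels" (480x640 bool, what is visible of it).
- landmark_of(thing, camera): "centre" ([x, y, z] in mm, in world coordinates, good to about 4 mm: a listed point, or the origin of a listed thing).
The state is a dict: "time": time; "joints": joint angles; "qd": joint speeds; "joint_torque": joint torques, N m; "ee_pos": TCP position; "tcp_rot": TCP orientation; "wrist_force": force on the tool from outside, world axes, zero at the start; "torque": the same for the moment, N m; "width": finger opening in mm; "grip_force": force on a finger pad.
Only numpy, scipy, OpenCV 4.12 (cv2) and the standard library are available. Lean on these libraries where they do the work, as an engineer would, in place of code of your own. Each camera call takes 0.05 s, during which the arm holds its last target. There are 200 camera calls.

TASK

One of the six steel seats in the printing nest stands a few millimetres too high, and looking does not tell which. Take the probe from its stand, touch the seats lightly with its tip to find the high one, and press that one fully home with the probe tip, until it is level with the others, without ever pressing hard on the level seats or the rest of the nest. Then stand the probe back in its stand, let go, and leave the jar, the spanner and the tape roll alone.

Things in the scene. Friction and masses are not known exactly. Their poses are not given: they have to be found in the camera images.
- nest: Printing nest, fixed: grey base 150 x 190 x 12 mm, wooden board up to 28 mm, black tray with six open pockets (2 along x, 3 along y), walls 3.5 mm thick up to 40 mm. Pockets about 41 mm square, each with a round steel seat 18 mm across at its centre. Origin: centre of the underside; z up. Level seats are rigid, top at 32 mm. More than 9 N on a level seat or elsewhere on the nest damages it.
- proud_seat (a joint): How far the one proud seat has been pressed down, m: 0 to 0.0005 at first, 0.003 when level with the others (home). It may be in any pocket and looks like the others; top at about 35 mm. A tight push fit: it stays put below 10 N, slides down steadily at about 11 N and stays where left; once level, the load passes to the rigid nest and the force climbs.
- probe: Spring-loaded probe, about 160 g, upright in its stand at first. Origin: centre of the flange's underside, z up. Orange handle 22 x 22 mm from 5 to 50 mm above it, flat faces across x and y; steel flange 34 mm across, 5 mm thick; below it a barrel 14 mm across, 28 mm long, and a stylus 24 mm long with a red ball tip 8 mm across. Tip 52 mm below the origin when the stylus is out.
- tip (a point): Lowest point of the probe's red ball tip; it moves with the stylus.
- stylus (a joint): How far the stylus is pushed into the barrel, m: 0 fully out; its spring pushes back 0.6 N plus 1.5 N per mm; it hits its stop at 0.012 (about 18.6 N).
- stand: Blue probe stand, fixed block 75 x 75 x 60 mm with an upright through hole 19 mm across in the middle. Origin: centre of the underside. The probe stands in it with barrel and stylus in the hole and the flange resting on the top face, its origin then 60 mm above the table.
- ink_jar: Bystander: white ink jar with black cap, 60 mm across, 75 mm tall; origin: centre of its underside.
- spanner: Bystander: open-ended spanner, 150 mm long, lying flat; origin: under its middle.
- tape_roll: Bystander: roll of pale tape, 90 mm across, 30 mm tall, lying flat; origin: centre of its underside.
- pocket1 (a point): Centre of pocket 1 of the nest, at the height of a level seat's top (x -22, y -44, z 32 mm in the nest's frame). It says nothing of the seat's true height.
- pocket2 (a point): Centre of pocket 2 of the nest, at the height of a level seat's top (x -22, y 0, z 32 mm in the nest's frame). It says nothing of the seat's true height.
- pocket3 (a point): Centre of pocket 3 of the nest, at the height of a level seat's top (x -22, y 44, z 32 mm in the nest's frame). It says nothing of the seat's true height.
- pocket4 (a point): Centre of pocket 4 of the nest, at the height of a level seat's top (x 22, y -44, z 32 mm in the nest's frame). It says nothing of the seat's true height.
- pocket5 (a point): Centre of pocket 5 of the nest, at the height of a level seat's top (x 22, y 0, z 32 mm in the nest's frame). It says nothing of the seat's true height.
- pocket6 (a point): Centre of pocket 6 of the nest, at the height of a level seat's top (x 22, y 44, z 32 mm in the nest's frame). It says nothing of the seat's true height.

How it is judged (in metres and radians):
On the way, in this order (a step that is already met when the one before it is completed fails the run):
1. the probe is lifted out of its stand (its flange more than 50 mm above the stand's top) (z of probe in the frame of stand above 0.11 m), for 0.1 s.
2. the proud seat is pressed to within 0.8 mm of level, with the probe's tip in a pocket (value of joint proud_seat above 0.0022 m and ((horizontal distance between tip and pocket1 below 0.014 m and z of tip in the frame of nest below 0.036 m) or (horizontal distance between tip and pocket2 below 0.014 m and z of tip in the frame of nest below 0.036 m) or (horizontal distance between tip and pocket3 below 0.014 m and z of tip in the frame of nest below 0.036 m) or (horizontal distance between tip and pocket4 below 0.014 m and z of tip in the frame of nest below 0.036 m) or (horizontal distance between tip and pocket5 below 0.014 m and z of tip in the frame of nest below 0.036 m) or (horizontal distance between tip and pocket6 below 0.014 m and z of tip in the frame of nest below 0.036 m))), for 0.1 s.
At the end, for the whole second after the job is handed in: The proud seat is within 0.8 mm of level with the others; the probe is released and at rest, upright (within 0.1 rad) in the stand's hole (within 6 mm of its centre), its flange on the stand's top within 3 mm (value of joint proud_seat above 0.0022 m and horizontal distance between probe and stand below 0.006 m and z of probe in the frame of stand between 0.057 and 0.063 m and angle between probe's own z axis and vertical below 0.1 rad and linear speed of probe below 0.02 m/s and contact force between the fingers and probe below 0.1 N); the robot touches nothing.
It fails at once if anything presses on the nest (level seats included, the proud seat not) with more than 9 N (contact force between anything else and nest above 9 N).
It fails at once if the ink jar, the spanner or the tape roll is moved more than 15 mm (distance of any of ink_jar, spanner, tape_roll from where it was at the start of the episode above 0.015 m).
It also fails if it takes over 72 s, if anything falls off the work surface, if the arm or the gripper's body presses on something with over 40 N, if the wrist force passes 120 N, or if a joint passes its speed limit or range.

## Working session

There is one attempt and no reset: what is moved stays moved. The work goes in short steps, Python scripts to look and compute and a shell command to move; the robot and the scene stay as the last step left them, time stands still between calls to the robot, and variables do not carry over. Pictures are saved under pics/ and viewed, at most 10 in all, crops included, and the job is handed in when it is done.

```bash
mkdir -p pics; ls
cat > h.py <<'E'
from rig import *
import numpy as np, cv2
def save(c,n):
    im=grab_frame(c); cv2.imwrite('pics/'+n,im[:,:,::-1]); return im
def ray(c,u,v,K=None):
    K=K or calibration(c); f=240/np.tan(np.radians(K['vfov']/2))
    d=np.array([(u-K['cx'])/f,(v-K['cy'])/f]); s=d.copy()
    for _ in range(20): s=d/(1+K['k1']*(s@s))
    T=np.array(K['T']); return T[:3,3],T[:3,:3]@np.array([s[0],s[1],1])
def onz(c,u,v,z,K=None):
    o,d=ray(c,u,v,K); return o+d*(z-o[2])/d[2]
def proj(c,p,K=None):
    K=K or calibration(c); f=240/np.tan(np.radians(K['vfov']/2)); T=np.array(K['T'])
    q=T[:3,:3].T@(np.array(p)-T[:3,3]); s=q[:2]/q[2]; s=s*(1+K['k1']*(s@s))
    return s*f+[K['cx'],K['cy']]
E
python3 - <<'E'
from h import *
np.set_printoptions(precision=1,suppress=True)
a=save('top','top1.png'); b=save('side','side1.png')
cv2.imwrite('pics/both.png',cv2.resize(np.vstack([a,b])[:,:,::-1],(400,600)))
for c in ('top','side'):
  for t in ['probe','stand','nest','ink_jar','spanner','tape_roll','pocket1','pocket6','pocket3','pocket4']:
    print(c,t,[(np.array(d['centre']),round(d['conf'],2)) for d in landmark_of(t,c)[:2]])
s=get_state(); print(s['time'],np.round(s['tcp_rot'],3),s['wrist_force'],s['width'])
E
```

```text
pics
top probe [(array([ 488.1, -298.8,   63.3]), 0.62)]
top stand [(array([ 486.8, -296.7,   -0.2]), 0.76)]
top nest [(array([555.1,  41.5,  -1. ]), 0.87), (array([574. ,  -3.2,  31. ]), 0.75)]
top ink_jar [(array([404.4, 312.6,  -1.9]), 0.9), (array([557.2,  42. ,   1.1]), 0.18)]
top spanner [(array([600.6, 322.3,   3.4]), 0.96)]
top tape_roll [(array([ 675.8, -290.4,    3.4]), 0.9)]
top pocket1 [(array([533.1,  -2.4,  37.1]), 0.97), (array([576.6,  -1.6,  29.9]), 0.9)]
top pocket6 [(array([533.1,  -2.4,  37.1]), 0.97), (array([576.6,  -1.6,  29.9]), 0.9)]
top pocket3 [(array([533.1,  -2.4,  37.1]), 0.97), (array([576.6,  -1.6,  29.9]), 0.9)]
top pocket4 [(array([533.1,  -2.4,  37.1]), 0.97), (array([576.6,  -1.6,  29.9]), 0.9)]
side probe [(array([ 486.6, -300.1,   60.7]), 0.95), (array([600. , 328.1,  -1.8]), 0.28)]
side stand [(array([ 488.3, -306.6,   -2.9]), 0.64), (array([571.9,  93.1,  30.1]), 0.54)]
side nest [(array([554.8,  44.9,  -1.3]), 0.94)]
side ink_jar [(array([405.9, 315. ,  -1.2]), 0.63)]
side spanner [(array([600.3, 329.6,  -0.3]), 0.68), (array([571.6,  93.6,  31.4]), 0.68)]
side tape_roll [(array([ 676.3, -297.7,    0.5]), 0.62), (array([600.2, 329.7,   3.1]), 0.39)]
side pocket1 [(array([530.7,  42.2,  34.3]), 0.92), (array([527. ,  82.5,  31.4]), 0.88)]
side pocket6 [(array([530.7,  42.2,  34.3]), 0.92), (array([527. ,  82.5,  31.4]), 0.88)]
side pocket3 [(array([530.7,  42.2,  34.3]), 0.92), (array([527. ,  82.5,  31.4]), 0.88)]
side pocket4 [(array([530.7,  42.2,  34.3]), 0.92), (array([527. ,  82.5,  31.4]), 0.88)]
1.1 [[-0.9  0.4  0. ]
 [ 0.4  0.9  0. ]
 [-0.   0.  -1. ]] [0.7 0.6 0.2] 92.81213383811497
```

View pics/top1.png

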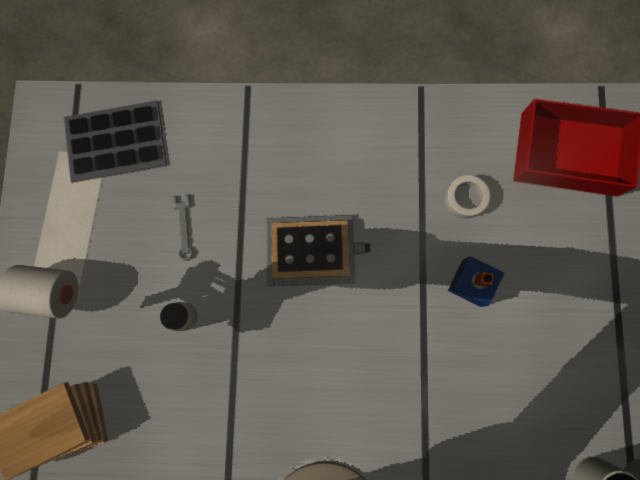

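```bash
cat >> h.py <<'E'
def delta(p,rows=1):
    s=get_state(); R=np.array(s['tcp_rot']); d=R.T@(np.array(p)-s['ee_pos'])
    print('t',s['time'],'tcp',np.round(s['ee_pos'],1),'tool mm',np.round(d,1),'units/row',np.round(d/300/rows,4),'norm/row',round(np.linalg.norm(d)/rows,1))
E
python3 - <<'E'
from h import *
s=get_state(); R=np.array(s['tcp_rot']); print(np.round(R,4).tolist())
delta([560,200,240],9)
print((R.T@np.array([-73,-499,0])/300/9).round(4))
f=calibration('wrist'); print(f['vfov'], (np.linalg.inv(np.vstack([np.c_[R,s['ee_pos']],[0,0,0,1]]))@np.array(f['T'])).round(2).tolist())
# stand & probe orientation, nest orientation in top
for t in ['stand','nest']:
    r=regions_of(t,'top')[0]['pixels'].astype(np.uint8)
    c=cv2.findContours(r,0,2)[0]; c=max(c,key=cv2.contourArea); print(t,cv2.minAreaRect(c))
E
```

```text
[[-0.8952, 0.4456, 0.0], [0.4456, 0.8952, 0.0], [-0.0, 0.0, -1.0]]
t 1.1 tcp [323.1 649.1 218.6] tool mm [-412.2 -296.4  -21.4] units/row [-0.1527 -0.1098 -0.0079] norm/row 56.5
[-0.0582 -0.1775 -0.    ]
69.18062878093086 [[0.0, -0.95, -0.3, 84.95], [1.0, 0.0, 0.0, 0.53], [-0.0, -0.3, 0.95, -166.34], [0.0, 0.0, 0.0, 1.0]]
stand ((475.7000732421875, 281.60003662109375), (42.93250274658203, 40.69643783569336), 26.56505012512207)
nest ((317.6542053222656, 250.201904296875), (68.56550598144531, 103.03559112548828), 87.61405944824219)
```

```bash
python3 -m crank '[[-0.153,-0.11,-0.008,0,0,0],[-0.153,-0.11,-0.008,0,0,0],[-0.153,-0.11,-0.008,0,0,0],[-0.153,-0.11,-0.008,0,0,0],[-0.153,-0.11,-0.008,0,0,0],[-0.153,-0.11,-0.008,0,0,0],[-0.153,-0.11,-0.008,0,0,0],[-0.153,-0.11,-0.008,0,0,0],[-0.153,-0.11,-0.008,0,0,0]]' 1 && python3 -m crank '[[-0.058,-0.177,0,0,0,0],[-0.058,-0.177,0,0,0,0],[-0.058,-0.177,0,0,0,0],[-0.058,-0.177,0,0,0,0],[-0.058,-0.177,0,0,0,0],[-0.058,-0.177,0,0,0,0],[-0.058,-0.177,0,0,0,0],[-0.058,-0.177,0,0,0,0],[-0.058,-0.177,0,0,0,0],[0,0,0,0,0,0]]'
python3 - <<'E'
from h import *
K=calibration('wrist');save('wrist','w1.png')
for t in ['probe','stand']:
    print(t,[(np.round(d['centre'],1),round(d['conf'],2)) for d in landmark_of(t,'wrist')[:2]])
delta([487,-299,240]); print(np.round(get_state()['tcp_rot'],3).tolist(), get_state()['joints'])
E
```

```text
time: 2.33
ee_pos: [561.4, 197.5, 240.6]
tcp_rot: [[-0.895, 0.445, 0.001], [0.445, 0.895, 0.0], [-0.0, 0.001, -1.0]]
wrist_force: [0.2, 1.3, 0.1]
width: 93.1
grip_force: 0.0
time: 3.58
ee_pos: [486.2, -303.4, 240.4]
tcp_rot: [[-0.892, 0.452, -0.0], [0.452, 0.892, -0.002], [-0.001, -0.002, -1.0]]
wrist_force: [0.6, 1.2, -0.3]
width: 93.0
grip_force: 0.0
probe [(array([ 486.2, -298.4,   60.7]), 0.67)]
stand [(array([ 487.1, -300.5,   -4.8]), 0.74)]
t 3.725 tcp [ 488.  -297.5  240.2] tool mm [ 0.3 -1.8  0.2] units/row [ 0.0009 -0.006   0.0006] norm/row 1.8
[[-0.896, 0.445, 0.0], [0.445, 0.896, 0.001], [0.0, 0.001, -1.0]] [ 0.37458814  0.39090267  0.10199479  1.93798634 -0.05416032  0.81551454
  1.61576538]
```

View pics/w1.png

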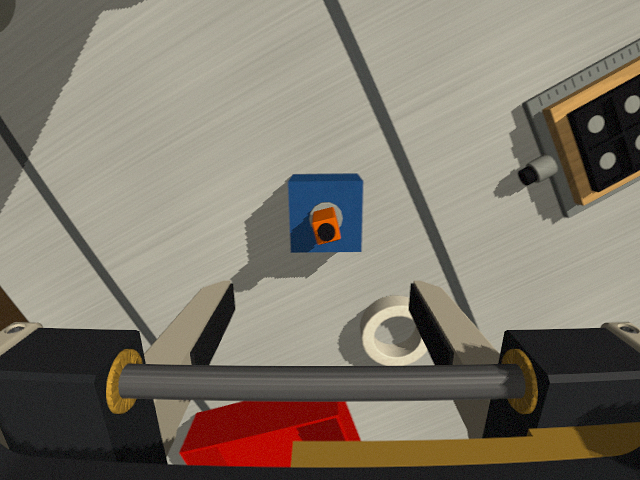

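Run:
```python
import cv2
im=cv2.imread('pics/w1.png')[190:260,280:370]; cv2.imwrite('pics/w1c.png',cv2.resize(im,None,fx=8,fy=8,interpolation=cv2.INTER_CUBIC))
```

```text
(no output)
```

View pics/w1c.png

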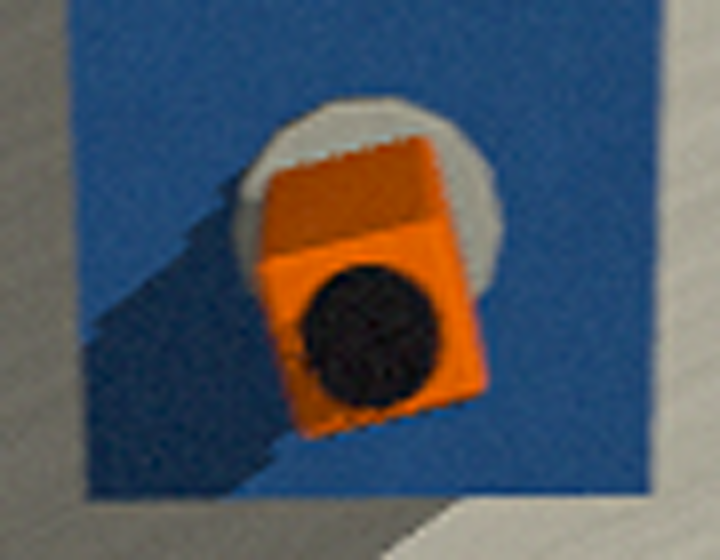

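Run:
```python
from h import *
K=calibration('wrist')
c=[(260,265),(443,220),(487,387),(310,437)]
P=np.array([onz('wrist',280+u/8,190+v/8,110,K)[:2] for u,v in c]); print(P.round(1),P.mean(0))
e=[P[1]-P[0],P[2]-P[3],P[2]-P[1],P[3]-P[0]]
print([(np.linalg.norm(x).round(1),np.degrees(np.arctan2(x[1],x[0])).round(1)) for x in e])
F=onz('wrist',280+368/8,190+220/8,65,K);print('flange',F)
y=np.array(get_state()['tcp_rot'])[:,1];print('tool y',np.degrees(np.arctan2(y[1],y[0])))
print('stand corners',[onz('wrist',280+u/8,190+v/8,60,K)[:2].round(1) for u,v in((88,497),(648,492))])
```

```text
[[ 480.1 -301.6]
 [ 484.4 -281.4]
 [ 503.9 -285.3]
 [ 500.4 -305.6]] [ 492.20072881 -293.47253766]
[(np.float64(20.7), np.float64(77.8)), (np.float64(20.6), np.float64(80.2)), (np.float64(19.9), np.float64(-11.4)), (np.float64(20.7), np.float64(-11.1))]
flange [ 491.17739258 -293.17664309   65.        ]
tool y 63.579604106671695
stand corners [array([ 509.7, -343.5]), array([ 542. , -276.8])]
```

```bash
python3 -m crank '[[0,-0.005,0.1,0,0,-0.165],[0,0,0.1,0,0,-0.165],[0,0,0.13,0,0,0],[0,0,0,0,0,0],[0,0,0,0,0,0],[0,0,0,0,0,0]]'
python3 - <<'E'
from h import *
K=calibration('wrist');save('wrist','w2.png')
print([(np.round(d['centre'],1),round(d['conf'],2)) for d in landmark_of('probe','wrist')[:2]])
im=cv2.imread('pics/w2.png'); np.save('K2.npy',K,allow_pickle=True)
h=cv2.cvtColor(im,cv2.COLOR_BGR2HSV); m=cv2.inRange(h,(3,150,60),(20,255,255)); ys,xs=np.nonzero(m); print(xs.min(),xs.max(),ys.min(),ys.max())
cx,cy=int(xs.mean()),int(ys.mean());print(cx,cy)
x0,y0=max(cx-60,0),max(cy-50,0);print(x0,y0)
cv2.imwrite('pics/w2c.png',cv2.resize(im[y0:y0+100,x0:x0+120],None,fx=6,fy=6))
delta([489,-299,130])
E
```

```text
time: 4.47
ee_pos: [488.1, -299.8, 142.8]
tcp_rot: [[-0.98, 0.201, 0.002], [0.201, 0.98, -0.001], [-0.002, -0.001, -1.0]]
wrist_force: [0.5, -0.1, -0.2]
width: 92.9
grip_force: 0.0
[(array([ 485. , -299.8,   57.2]), 0.58)]
106 639 177 467
423 408
363 358
t 4.575 tcp [ 487.8 -300.   142.5] tool mm [-0.9  1.2 12.5] units/row [-0.0032  0.004   0.0418] norm/row 12.6
```

View pics/w2c.png

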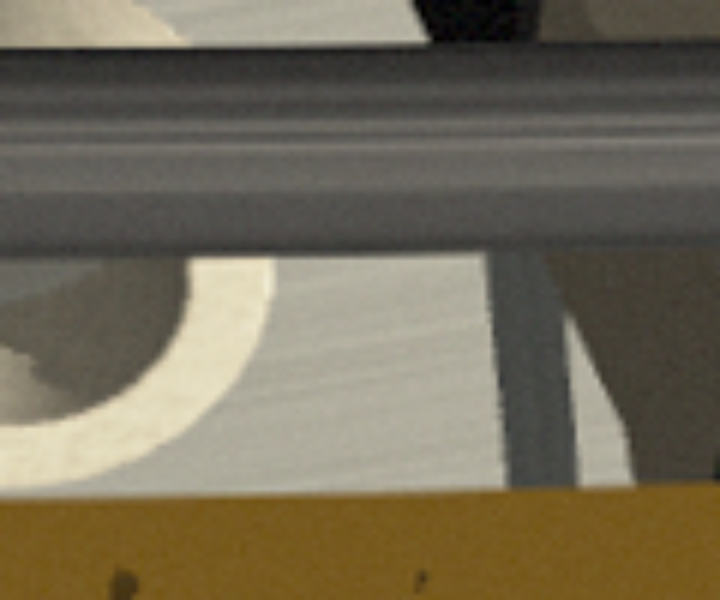

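View pics/w2.png

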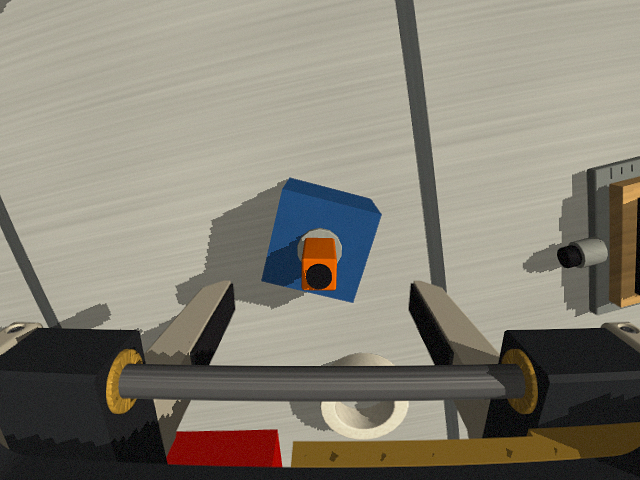

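Run:
```python
from h import *
K=np.load('K2.npy',allow_pickle=True).item()
print('cap',onz('wrist',318.7,276.3,110,K),'flange',onz('wrist',320,247,65,K))
P=[onz('wrist',u,v,110,K)[:2] for u,v in((302.5,264),(335.5,263),(337.5,290),(303,292.5))]; print(np.round(P,1),np.mean(P,0))
delta([489,-299,70],2)
```

```text
cap [ 490.86232778 -301.51541123  110.        ] flange [ 487.35588421 -300.17042467   65.        ]
[[ 480.8 -309.6]
 [ 484.2 -289.6]
 [ 502.5 -291.8]
 [ 499.8 -313.5]] [ 491.82432443 -301.13098613]
t 4.575 tcp [ 487.8 -300.   142.5] tool mm [-0.8  1.2 72.5] units/row [-0.0014  0.002   0.1209] norm/row 36.3
```

```bash
python3 -m crank '[[-0.006,0,0.06,0,0,0],[0,0,0.09,0,0,0],[0,0,0.085,0,0,0],[0,0,0,0,0,0],[0,0,0,0,0,0]]' && python3 -m crank '[[0,0,0,0,0,0],[0,0,0,0,0,0],[0,0,0,0,0,0],[0,0,0,0,0,0],[0,0,0,0,0,0],[0,0,0,0,0,0],[0,0,0,0,0,0],[0,0,0,0,0,0]]' -1 45
```

```text
time: 5.2
ee_pos: [489.0, -300.3, 70.9]
tcp_rot: [[-0.98, 0.201, -0.0], [0.201, 0.98, 0.0], [0.0, 0.0, -1.0]]
wrist_force: [-0.0, 0.7, 0.2]
width: 92.7
grip_force: 0.0
time: 6.2
ee_pos: [488.9, -300.4, 70.7]
tcp_rot: [[-0.98, 0.201, 0.0], [0.201, 0.98, -0.0], [-0.0, -0.0, -1.0]]
wrist_force: [-0.1, -0.3, 0.9]
width: 21.7
grip_force: 45.0
```

```bash
python3 -m crank '[[0,0,-0.1,0,0,0],[0,0,-0.15,0,0,0],[0,0,-0.15,0,0,0],[0,0,0,0,0,0]]'
python3 - <<'E'
from h import *
for c in('top','side'):
    save(c,c+'2.png'); L=landmark_of('pocket1',c)
    for d in L: print(c,np.round(d['centre'],1),round(d['conf'],2))
print(get_state()['ee_pos'],get_state()['wrist_force'])
im=cv2.imread('pics/top2.png')[195:305,250:390]; cv2.imwrite('pics/t2c.png',cv2.resize(im,None,fx=5,fy=5,interpolation=cv2.INTER_CUBIC))
E
```

```text
time: 6.7
ee_pos: [490.3, -301.0, 193.8]
tcp_rot: [[-0.98, 0.201, 0.005], [0.201, 0.98, -0.003], [-0.005, -0.001, -1.0]]
wrist_force: [0.8, -0.4, -1.7]
width: 21.7
grip_force: 45.0
top [534.3  -1.1  36. ] 0.98
top [531.4  41.8  32.1] 0.93
top [572.5  88.6  27.1] 0.93
top [532.4  84.5  31.3] 0.76
top [574.6  42.6  31.4] 0.68
top [576.3  -1.4  27.9] 0.65
top [5.999e+02 3.244e+02 5.000e-01] 0.63
side [573.1  45.4  32.5] 0.95
side [537.2  -6.9  34.3] 0.79
side [533.4  40.7  34.3] 0.77
side [575.2  90.9  29. ] 0.73
side [527.5  82.4  30.4] 0.58
[ 488.13194386 -299.74220406  189.41303637] [-0.61540837 -0.00472958 -2.38463073]
```

View pics/t2c.png

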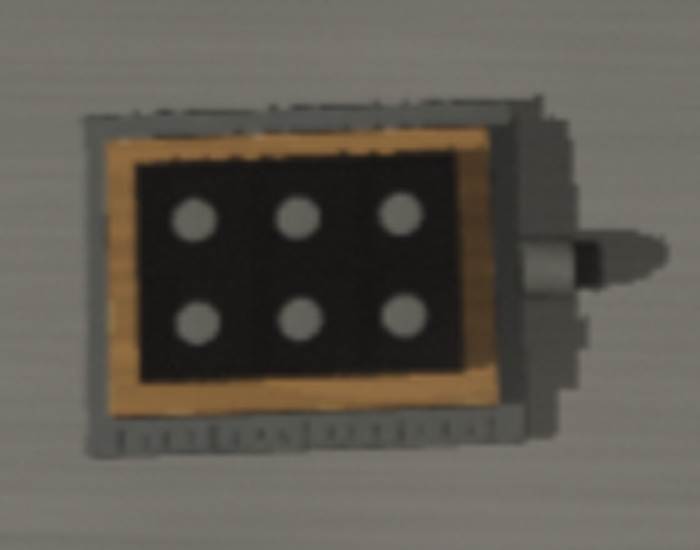

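Run:
```python
from h import *
K=calibration('top')
c=[(197,323),(301,319),(404,315),(194,219),(298,217),(401,214)]
N=np.array([[-22,44],[-22,0],[-22,-44],[22,44],[22,0],[22,-44]],float)
P=np.array([onz('top',249.6+u/5,194.6+v/5,32.5,K)[:2] for u,v in c]); print(P.round(1))
def fit(N,P):
    a=N-N.mean(0); b=P-P.mean(0); th=np.arctan2((a[:,0]*b[:,1]-a[:,1]*b[:,0]).sum(),(a*b).sum()); R=np.array([[np.cos(th),-np.sin(th)],[np.sin(th),np.cos(th)]])
    t=P.mean(0)-R@N.mean(0); return th,t,np.abs(N@R.T+t-P).max(),(N@R.T+t)
print(fit(N,P))
L=np.array([[532.4,84.5],[531.4,41.8],[534.3,-1.1],[572.5,88.6],[574.6,42.6],[576.3,-1.4]]);print(fit(N,L))
i=[0,1,2,3,4];S=np.array([[527.5,82.4],[533.4,40.7],[537.2,-6.9],[575.2,90.9],[573.1,45.4]]);print(fit(N[i],S))
```

```text
[[530.4  86.4]
 [533.   42.2]
 [535.6  -1.4]
 [575.3  89.2]
 [576.9  44.7]
 [579.    0.8]]
(np.float64(0.05206260551242842), array([555.03135644,  43.65451211]), np.float64(0.5435749988180305), array([[530.77144544,  86.45003429],
       [533.06116537,  42.50965215],
       [535.3508853 ,  -1.43072999],
       [574.71182758,  88.73975422],
       [577.00154751,  44.79937208],
       [579.29126744,   0.85898994]]))
(np.float64(0.03356556298957511), array([553.58333333,  42.5       ]), np.float64(2.280882178830666), array([[530.11911782,  85.73691236],
       [531.59572529,  41.76169627],
       [533.07233275,  -2.21351983],
       [574.09433391,  87.21351983],
       [575.57094138,  43.23830373],
       [577.04754885,  -0.73691236]]))
(np.float64(0.10593276977614556), array([554.58580107,  42.21456248]), np.float64(3.3898520547514863), array([[528.0567957 ,  83.64175009],
       [532.70912495,  39.88839785],
       [537.3614542 ,  -3.86495439],
       [571.81014795,  88.29407935],
       [576.4624772 ,  44.5407271 ]]))
```

Run:
```python
from h import *
delta([535.2,-1.7,189],6); delta([535.2,-1.7,115],6)
R=np.array(get_state()['tcp_rot']);P=np.array([[535.2,-1.7,0],[579.1,.6,0],[576.9,44.5,0],[533,42.2,0],[530.7,86.2,0],[574.6,88.4,0]])
print(np.round(np.diff(P,axis=0)@R/300,4))
```

```text
t 6.9 tcp [ 488.1 -299.7  189.4] tool mm [ 13.8 301.4   0.6] units/row [0.0077 0.1675 0.0003] norm/row 50.3
t 6.9 tcp [ 488.1 -299.7  189.4] tool mm [ 13.7 301.4  74.6] units/row [0.0076 0.1674 0.0415] norm/row 51.8
[[-0.1418  0.0369 -0.0003]
 [ 0.0366  0.1419  0.0002]
 [ 0.1418 -0.0369  0.0003]
 [ 0.037   0.1421  0.0002]
 [-0.1419  0.0366 -0.0003]]
```

```bash
python3 -m crank '[[0.008,0.12,0,0,0,0],[0.008,0.17,0,0,0,0],[0.008,0.17,0,0,0,0],[0.008,0.17,0,0,0,0],[0.008,0.17,0,0,0,0],[0.006,0.15,0.05,0,0,0],[0,0.055,0.1,0,0,0],[0,0,0.08,0,0,0],[0,0,0,0,0,0],[0,0,0,0,0,0]]' && python3 -m crank '[[0,0,0,0,0,0],[0,0,0,0,0,0]]'
python3 - <<'E'
from h import *
K=calibration('wrist');save('wrist','w3.png'); delta([535.2,-1.7,115])
for t in('tip','pocket1'): print([(np.round(d['centre'],1),round(d['conf'],2)) for d in landmark_of(t,'wrist')])
delta([535.2,-1.7,94]);print(get_state()['wrist_force'])
E
```

```text
time: 8.15
ee_pos: [535.9, -2.5, 121.7]
tcp_rot: [[-0.979, 0.202, -0.001], [0.202, 0.979, -0.0], [0.001, -0.0, -1.0]]
wrist_force: [0.4, 0.9, -1.5]
width: 21.6
grip_force: 45.0
time: 8.4
ee_pos: [536.4, -2.4, 122.5]
tcp_rot: [[-0.979, 0.202, 0.001], [0.202, 0.979, 0.0], [-0.001, 0.0, -1.0]]
wrist_force: [-0.2, -0.1, -1.6]
width: 22.0
grip_force: 45.0
t 8.45 tcp [536.3  -2.3 122.4] tool mm [1.2 0.4 7.4] units/row [0.0041 0.0012 0.0246] norm/row 7.5
[(array([540.1,  -7.4,  61.2]), 0.49)]
[(array([533.2,  -1.9,  32.8]), 0.86), (array([530. ,  85.4,  35.1]), 0.72), (array([574.7,  87.3,  32.8]), 0.71), (array([531. ,  37.4,  34. ]), 0.65), (array([579.7,  45.1,  33.4]), 0.61)]
t 8.55 tcp [536.2  -2.2 122.2] tool mm [ 1.1  0.3 28.2] units/row [0.0038 0.001  0.094 ] norm/row 28.2
[ 0.29629318 -0.06388038 -1.80406319]
```

View pics/w3.png

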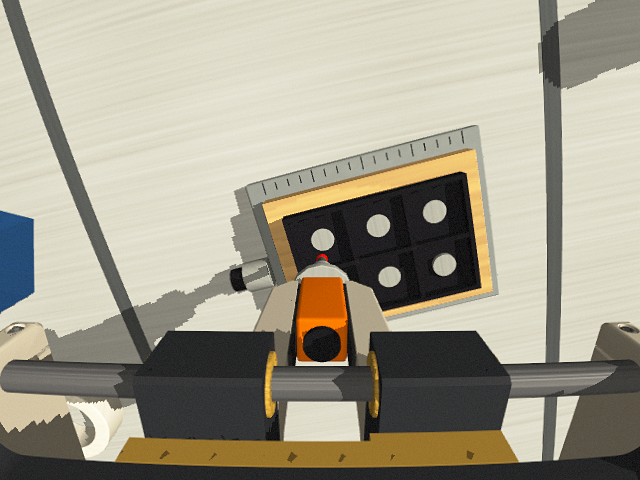

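```bash
python3 - <<'E'
from h import *
K=calibration('wrist')
for u,v in((322,239),(378,225.5),(434,211.5),(389,276.5),(444,264.5)): print(onz('wrist',u,v,32.5,K).round(1))
print('tip',onz('wrist',321.3,258,60,K))
E
python3 -m crank '[[0.004,0,0.074,0,0,0],[0,0,0,0,0,0],[0,0,0.011,0,0,0],[0,0,0.011,0,0,0],[0,0,0,0,0,0],[0,0,0,0,0,0],[0,0,0,0,0,0]]'
```

```text
[ 5.333e+02 -5.000e-01  3.250e+01]
[531.3  43.6  32.5]
[528.9  87.1  32.5]
[575.   45.8  32.5]
[573.7  90.5  32.5]
tip [538.26299777  -2.07980281  60.        ]
time: 9.43
ee_pos: [535.2, -1.8, 93.2]
tcp_rot: [[-0.98, 0.201, 0.001], [0.201, 0.98, 0.0], [-0.001, 0.0, -1.0]]
wrist_force: [0.5, 0.4, 0.7]
width: 22.0
grip_force: 45.0
```

```bash
python3 -m crank '[[0,0,-0.053,0,0,0],[-0.142,0.037,0,0,0,0],[0,0,0,0,0,0],[0,0,0.03,0,0,0],[0,0,0.023,0,0,0],[0,0,0,0,0,0],[0,0,0,0,0,0],[0,0,0,0,0,0]]' && python3 -m crank '[[0,0,-0.053,0,0,0],[0.037,0.142,0,0,0,0],[0,0,0,0,0,0],[0,0,0.03,0,0,0],[0,0,0.023,0,0,0],[0,0,0,0,0,0],[0,0,0,0,0,0],[0,0,0,0,0,0]]'
```

```text
time: 10.42
ee_pos: [578.5, 0.4, 93.1]
tcp_rot: [[-0.98, 0.201, -0.0], [0.201, 0.98, -0.0], [0.0, -0.0, -1.0]]
wrist_force: [-2.7, -0.0, 0.8]
width: 21.5
grip_force: 45.0
time: 11.42
ee_pos: [576.6, 43.8, 93.1]
tcp_rot: [[-0.979, 0.202, 0.0], [0.202, 0.979, -0.0], [-0.0, -0.0, -1.0]]
wrist_force: [0.1, -1.5, -0.6]
width: 21.7
grip_force: 45.0
```

```bash
python3 -m crank '[[0,0,-0.053,0,0,0],[0.141,-0.036,0,0,0,0],[0,0,0,0,0,0],[0,0,0.03,0,0,0],[0,0,0.023,0,0,0],[0,0,0,0,0,0],[0,0,0,0,0,0],[0,0,0,0,0,0]]' && python3 -m crank '[[0,0,-0.053,0,0,0],[0.037,0.142,0,0,0,0],[0,0,0,0,0,0],[0,0,0.03,0,0,0],[0,0,0.023,0,0,0],[0,0,0,0,0,0],[0,0,0,0,0,0],[0,0,0,0,0,0]]'
```

```text
time: 12.42
ee_pos: [533.4, 42.4, 93.1]
tcp_rot: [[-0.98, 0.201, 0.001], [0.201, 0.98, 0.0], [-0.001, 0.0, -1.0]]
wrist_force: [0.8, 0.8, 0.5]
width: 21.9
grip_force: 45.0
time: 13.42
ee_pos: [530.5, 85.7, 93.0]
tcp_rot: [[-0.979, 0.202, -0.0], [0.202, 0.979, -0.0], [0.0, -0.0, -1.0]]
wrist_force: [-0.3, -2.0, 2.2]
width: 21.8
grip_force: 45.0
```

```bash
python3 -m crank '[[0,0,-0.053,0,0,0],[-0.142,0.037,0,0,0,0],[0,0,0,0,0,0],[0,0,0.03,0,0,0],[0,0,0.023,0,0,0],[0,0,0,0,0,0],[0,0,0,0,0,0],[0,0,0,0,0,0]]'; python3 -m crank '[[0,0,0,0,0,0]]'|grep force
```

```text
time: 14.42
ee_pos: [574.0, 88.6, 93.1]
tcp_rot: [[-0.98, 0.201, -0.001], [0.201, 0.98, -0.0], [0.001, -0.0, -1.0]]
wrist_force: [-1.2, 0.8, 5.1]
width: 21.9
grip_force: 45.0
wrist_force: [-1.5, -0.1, 5.7]
grip_force: 45.0
```

```bash
python3 -m crank '[[0,0,-0.053,0,0,0],[0.142,-0.037,0,0,0,0],[0,0,0,0,0,0],[0,0,0.03,0,0,0],[0,0,0.023,0,0,0],[0,0,0,0,0,0],[0,0,0,0,0,0],[0,0,0,0,0,0],[0,0,0,0,0,0]]' ; python3 -m crank '[[0,0,-0.053,0,0,0],[-0.142,0.037,0,0,0,0],[0,0,0,0,0,0],[0,0,0.03,0,0,0],[0,0,0.023,0,0,0],[0,0,0,0,0,0],[0,0,0,0,0,0],[0,0,0,0,0,0],[0,0,0,0,0,0]]'
```

```text
time: 15.68
ee_pos: [530.9, 86.3, 93.1]
tcp_rot: [[-0.98, 0.201, 0.001], [0.201, 0.98, 0.0], [-0.0, 0.0, -1.0]]
wrist_force: [1.1, -0.2, 1.3]
width: 21.6
grip_force: 45.0
time: 16.8
ee_pos: [573.8, 88.5, 93.0]
tcp_rot: [[-0.98, 0.201, -0.001], [0.201, 0.98, -0.0], [0.001, -0.0, -1.0]]
wrist_force: [-1.9, -0.6, 4.6]
width: 22.1
grip_force: 45.0
```

```bash
python3 -m crank '[[0,0,0.004,0,0,0],[0,0,0.004,0,0,0],[0,0,0.002,0,0,0],[0,0,0.002,0,0,0],[0,0,0.002,0,0,0],[0,0,0.002,0,0,0],[0,0,0.002,0,0,0],[0,0,0,0,0,0],[0,0,0,0,0,0]]'; python3 -m crank '[[0,0,0.002,0,0,0],[0,0,0.002,0,0,0],[0,0,0,0,0,0],[0,0,0,0,0,0],[0,0,0,0,0,0],[0,0,0,0,0,0],[0,0,0,0,0,0],[0,0,0,0,0,0]]'
```

```text
time: 17.92
ee_pos: [573.9, 88.5, 87.9]
tcp_rot: [[-0.98, 0.201, -0.001], [0.201, 0.98, -0.0], [0.001, -0.0, -1.0]]
wrist_force: [-3.1, -0.2, 9.1]
width: 21.6
grip_force: 45.0
time: 18.92
ee_pos: [573.9, 88.4, 86.8]
tcp_rot: [[-0.98, 0.201, -0.001], [0.201, 0.98, -0.0], [0.001, -0.0, -1.0]]
wrist_force: [-3.5, -0.5, 10.4]
width: 21.8
grip_force: 45.0
```

```bash
python3 -m crank '[[0,0,0.003,0,0,0],[0,0,0.003,0,0,0],[0,0,0,0,0,0],[0,0,0,0,0,0],[0,0,0,0,0,0],[0,0,0,0,0,0],[0,0,0,0,0,0],[0,0,0,0,0,0]]'
```

```text
time: 19.92
ee_pos: [573.9, 88.4, 85.2]
tcp_rot: [[-0.98, 0.201, -0.001], [0.201, 0.98, -0.0], [0.001, -0.0, -1.0]]
wrist_force: [-3.0, -1.3, 12.7]
width: 21.8
grip_force: 45.0
```

```bash
python3 -m crank '[[0,0,-0.02,0,0,0],[0,0,-0.0063,0,0,0],[0,0,0,0,0,0],[0,0,0,0,0,0],[0,0,0,0,0,0]]'; python3 -m crank '[[0,0,-0.05,0,0,0],[0,0,-0.1,0,0,0],[0,0,-0.15,0,0,0],[0,0,0,0,0,0]]'
python3 - <<'E'
from h import *
delta([488.9,-300.4,188],8)
E
```

```text
time: 20.55
ee_pos: [574.3, 88.5, 92.2]
tcp_rot: [[-0.98, 0.201, -0.001], [0.201, 0.98, -0.0], [0.001, -0.0, -1.0]]
wrist_force: [-2.2, -1.0, 3.3]
width: 21.9
grip_force: 45.0
time: 21.05
ee_pos: [576.9, 89.0, 186.3]
tcp_rot: [[-0.979, 0.201, 0.007], [0.201, 0.98, 0.002], [-0.007, 0.003, -1.0]]
wrist_force: [-0.7, -1.3, -2.4]
width: 21.7
grip_force: 45.0
t 21.05 tcp [576.9  89.  186.3] tool mm [   7.8 -399.2   -3. ] units/row [ 0.0032 -0.1663 -0.0012] norm/row 49.9
```

```bash
python3 -m crank '[[0.003,-0.166,0,0,0,0],[0.003,-0.166,0,0,0,0],[0.003,-0.166,0,0,0,0],[0.003,-0.166,0,0,0,0],[0.003,-0.166,0,0,0,0],[0.003,-0.166,0,0,0,0],[0.003,-0.166,0,0,0,0],[0.003,-0.166,0,0,0,0],[0,0,0,0,0,0],[0,0,0,0,0,0]]'; python3 -m crank '[[0,0,0,0,0,0],[0,0,0,0,0,0]]' >/dev/null
python3 - <<'E'
from h import *
delta([488.9,-300.4,130],1); K=calibration('wrist'); save('wrist','w4.png')
E
```

```text
time: 22.3
ee_pos: [487.3, -299.6, 181.9]
tcp_rot: [[-0.98, 0.201, -0.0], [0.201, 0.98, 0.001], [0.001, 0.001, -1.0]]
wrist_force: [0.1, -0.2, -1.7]
width: 21.8
grip_force: 45.0
t 22.55 tcp [ 487.9 -299.   182.4] tool mm [-1.3 -1.2 52.4] units/row [-0.0042 -0.0041  0.1747] norm/row 52.4
```

View pics/w4.png

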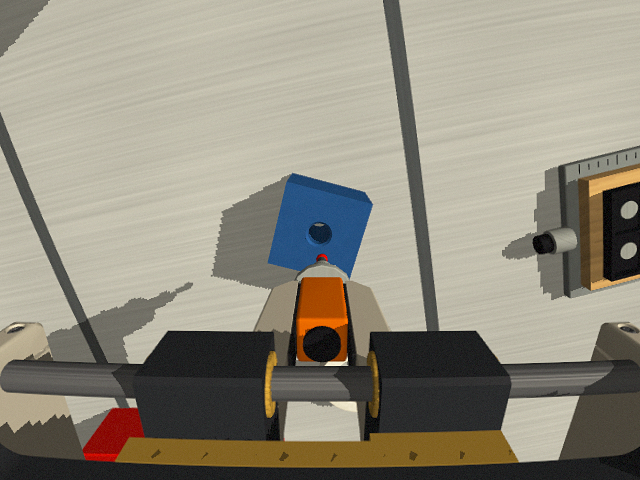

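```bash
python3 - <<'E'
from h import *
K=calibration('wrist')
print('hole',onz('wrist',319.5,232.5,60,K),'tip',onz('wrist',321.3,258,182.4-62.7+4,K)); s=get_state(); print(s['ee_pos'])
E
python3 -m crank '[[-0.004,-0.004,0.1,0,0,0],[0,0,0.07,0,0,0],[0,0,0,0,0,0],[0,0,0,0,0,0]]'
```

```text
hole [ 488.82710381 -300.42967971   60.        ] tip [ 488.55459705 -298.78021139  123.7       ]
[ 487.83755173 -299.16162177  182.45548596]
time: 23.1
ee_pos: [488.8, -301.6, 132.1]
tcp_rot: [[-0.98, 0.201, 0.001], [0.201, 0.98, -0.0], [-0.001, -0.0, -1.0]]
wrist_force: [0.8, -0.3, -1.9]
width: 21.7
grip_force: 45.0
```

```bash
python3 -m crank '[[0,0.002,0,0,0,0],[0,0,0.04,0,0,0],[0,0,0.04,0,0,0],[0,0,0.04,0,0,0],[0,0,0,0,0,0]]'; python3 -m crank '[[0,0,0.03,0,0,0],[0,0,0.03,0,0,0],[0,0,0.015,0,0,0],[0,0,0.005,0,0,0],[0,0,0,0,0,0],[0,0,0,0,0,0]]'
```

```text
time: 23.72
ee_pos: [487.8, -300.7, 94.0]
tcp_rot: [[-0.98, 0.201, -0.002], [0.201, 0.98, 0.001], [0.002, 0.001, -1.0]]
wrist_force: [0.2, -0.7, -2.4]
width: 21.7
grip_force: 45.0
time: 24.48
ee_pos: [488.6, -301.1, 71.7]
tcp_rot: [[-0.98, 0.201, 0.0], [0.201, 0.98, -0.0], [-0.0, -0.0, -1.0]]
wrist_force: [0.3, 0.3, -1.9]
width: 21.6
grip_force: 45.0
```

Seated to within about 1 mm with no contact force; lower the last bit, then release and rise.

```bash
python3 -m crank '[[0,0,0.003,0,0,0],[0,0,0,0,0,0],[0,0,0,0,0,0]]'; python3 -m crank '[[0,0,0,0,0,0],[0,0,0,0,0,0],[0,0,0,0,0,0],[0,0,0,0,0,0],[0,0,0,0,0,0],[0,0,0,0,0,0],[0,0,0,0,0,0],[0,0,0,0,0,0]]' 1; python3 -m crank '[[0,0,-0.05,0,0,0],[0,0,-0.15,0,0,0],[0,0,-0.15,0,0,0],[0,0,-0.15,0,0,0],[0,0,0,0,0,0],[0,0,0,0,0,0],[0,0,0,0,0,0]]'
python3 - <<'E'
from h import *
save('wrist','w5.png')
for t in('probe','stand'): print([(np.round(d['centre'],1),round(d['conf'],2)) for d in landmark_of(t,'wrist')])
E
```

```text
time: 24.85
ee_pos: [488.6, -301.1, 70.7]
tcp_rot: [[-0.98, 0.201, 0.0], [0.201, 0.98, -0.0], [-0.0, -0.0, -1.0]]
wrist_force: [0.1, 0.1, -0.5]
width: 21.7
grip_force: 45.0
time: 25.85
ee_pos: [488.4, -301.0, 70.5]
tcp_rot: [[-0.98, 0.201, 0.0], [0.201, 0.98, -0.0], [-0.0, 0.0, -1.0]]
wrist_force: [0.1, 0.3, 0.5]
width: 92.5
grip_force: 0.0
time: 26.72
ee_pos: [487.8, -300.7, 219.6]
tcp_rot: [[-0.98, 0.201, -0.002], [0.201, 0.98, 0.001], [0.002, 0.0, -1.0]]
wrist_force: [-0.2, 0.4, -0.2]
width: 93.3
grip_force: 0.0
[(array([ 484.6, -296.9,   62.5]), 0.91)]
[(array([ 489.5, -298.2,   -3.6]), 0.87)]
```

View pics/w5.png

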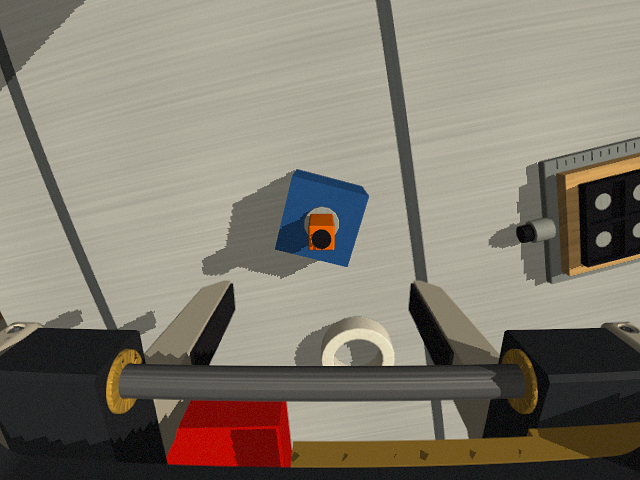

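The probe stands upright in the stand (handle at about (321,235), flange flat at (322,222)), and the gripper is clear of it.

```bash
python3 -c "
from rig import *
print(finish_job())"
```

```text
the job is handed in; nothing more can be done
None
```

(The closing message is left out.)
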